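# Turn the hallway carousel to the chain lube

### The job

Turn the wooden carousel (the pegs on its rim are there to push on) until the capped chain lube applicator stands at the front, in line with the pointer that sticks out from under the disc. Let the carousel do the carrying: do not touch the lube applicator or the glass jar, keep both upright, and let go of the carousel at the end.

Things in the scene. Friction and masses are not known exactly. Their poses are not given: they have to be found in the camera images.
- foot: Fixed grey foot of the carousel. Origin on the table, on the vertical turning axis; z up. Its -x is the FRONT direction: there a flat grey pointer (26 mm wide, 10 mm high, arrow end) sticks out from under the disc to 202 mm from the axis. The wooden disc above is 274 mm across, its upper face 30 mm above the table.
- carousel (a joint): Turn of the disc, rad, counterclockwise from above, no stops within a turn. Six upright pegs, 16 mm thick, stand on the disc 127 mm from the axis, 60 degrees apart, from its face to 66 mm above the table; at 0 one peg is exactly at the front (foot's -x). Light friction (about 2 N at a peg); it stays where it is left, no springing back.
- lube: Capped lube applicator: small round white plastic bottle, 34 mm across, grey conical cap, small grey press button on its side, 72 mm tall. Origin: centre of its underside, z up. Stands loose on the disc 55 to 75 mm from the axis and rides round with it. Beside it lie a steel pulley wheel (44 mm across, 14 high) and a black silicone clamp pad (36 x 34 x 16 mm).
- jar: Small clear glass jar with glass lid and wire clip, brass bits inside, 46 mm across, 60 mm tall. Origin: centre of its underside, z up. Stands loose on the disc 55 to 75 mm from the axis.
Mind the look-alikes: they are no part of the job. What is shaped like the jar but orange is not meant.

How it is judged (in metres and radians):
At the end, for the whole second after the job is handed in: The lube applicator stands at the front, its centre within 18 mm of the line along the pointer and at least 40 mm from the axis. It and the jar stand upright (within 8 degrees) on the disc, undersides within 6 mm of its face. The carousel is at rest (below 0.05 rad/s) (x of lube in the frame of foot below -0.04 m and y of lube in the frame of foot between -0.018 and 0.018 m and z of lube in the frame of foot between 0.024 and 0.036 m and angle between each of lube, jar's own z axis and vertical below 0.15 rad and z of jar in the frame of foot between 0.024 and 0.036 m and velocity of joint carousel between -0.05 and 0.05 rad/s); the robot touches nothing.
It fails at once if the robot touches the lube applicator (over 0.5 N) (contact force between any of the fingers, the arm and lube above 0.5 N).
It fails at once if the robot touches the glass jar (over 0.5 N) (contact force between any of the fingers, the arm and jar above 0.5 N).
It fails at once if the lube applicator or the jar tips by more than 20 degrees (angle between any of lube, jar's own z axis and vertical above 0.35 rad).
It also fails if it takes over 35 s, if anything falls off the work surface, if the arm or the gripper's body presses on something with over 40 N, if the wrist force passes 120 N, or if a joint passes its speed limit or range.

### The arm

A 6-joint arm with a two-finger parallel gripper is mounted at the origin on the work surface. World frame = base frame: x ahead of the robot, y to its left, z up, the work surface at z = 0. Lengths are in m, angles in degrees, forces in N, time in s.
With the tool pointing down it reaches from about 0.3 to 0.75 m from the base axis. Payload 8.5 kg.
Tool frame: the origin (TCP) lies at the very end of the fingers, on their centre line; the grasp point (between the pads) lies 19 mm behind it; z points along the fingers, y is the line along which they close (so a half turn about z gives the same grasp; the last joint's range is limited). The gripper opens to 85 mm and grips with 20 to 120 N. Pads are 22 mm wide; open, the fingers measure 114 mm over their backs; the gripper's body (76 mm by 85 mm) begins 54 mm behind the grasp point. The pads swing forward as they close: fully open they stand 13 mm farther back than shut.
Start: joints at [-83.554, 21.807, 74.336, -0, 83.858, -12.336], TCP at [0.177, -0.521, 0.231] pointing down, gripper open.
Joint ranges: [-178.18, 178.18], [-50.72, 133.34], [12.68, 142.11], [-81.47, 261.47], [9.98, 163.14], [-165.26, 165.26]. Speed limits (degrees/s): [136.94, 136.94, 180, 180, 180, 180].

### API

Orientations are given as a 3x3 rotation matrix whose columns are the frame's x, y, z axes.
In Python, from rig import env, optics, spotter gives the robot as it stands.
- The arm moves only by the shell command python3 -m crank 'ROWS' [FORCE]. ROWS is JSON, one flat list of numbers, 5 for each row, row after row: the finger opening in cm, from 0 to 8.54, then the shift along the tool's x, y, z in cm, then the turn about the tool's z in rad. A call has exactly 8 rows; each row shifts and turns the commanded pose from where the row before left it, along the tool's axes as they then stand; what a row does not reach is not made up. A row lasts 1/12 s, in which the tool goes at most 41.7 mm and 7.16 degrees, less where a joint would pass 70% of its speed; a pose out of reach is approached as far as the arm can. A call is refused whole if a number of a shift passes 4.17 or a number of a turn 0.125, either way. A call with a gripper value outside its range is refused whole. The fingers move at their own pace and stop on an object; FORCE is the grip in N (left out, the last holds). Time passes only in rows, so rows that do not move let the fingers close, or fill a call up. It gives the time, the measured TCP pose, the force, the opening and the grip force at its end, in the units of the state.
- env.observe(): the state, without advancing time (a new reading comes with each control period).
- optics.get_image(name): name is "scene" or "top" or "wrist"; returns a dict with "color" (480x640x3 uint8, red, green, blue), "intrinsics" (3x3 intrinsics, pixels), "pose" (4x4, takes a point from camera to world coordinates). Camera axes: x right, y up, looking along -z (the intrinsics and any distortion apply to the point x, -y, -z); pixel columns grow to the right and rows downward; lengths in m; the calibration is good to about 2 mm. A picture is of the moment at which its call begins. There is no depth.
- env.close_job(): hands the job in; it is judged then, once.
Trained networks look in a picture, given as the dict that the camera call returned (one of the last four; its "shot" number tells which), for a name from the list of things; names that differ only in an ending like _2 or _b are one class to them, and where a whole thing is asked for, a point or a joint stands for the part that bears it (a point fixed in the world has none). Each returns a list of dicts, best first, with "score" (0 to 1); they miss things now and then, are a little off and sometimes report something else, mostly with a low value. They report only what shows in the picture. A call takes as long as a camera call. They do not tell look-alikes from the thing itself.
- spotter.look_for(picture, query): "at" ([column, row] as shares, 0 to 1, of the picture: columns of its width, rows of its height, amid what is visible of it).
The state is a dict: "time_s": time; "q": joint angles; "qvel": joint speeds; "joint_efforts": joint torques, N m; "position": TCP position; "tool_rot": TCP orientation; "ft_force": force on the tool from outside, world axes, zero at the start; "wrist_torque": the same for the moment, N m; "grip_width": finger opening in m; "gripper_force": force on a finger pad.
Only numpy, scipy, OpenCV 4.12 (cv2) and the standard library are available. Lean on these libraries where they do the work, as an engineer would, in place of code of your own. Each camera call takes 0.05 s, during which the arm holds its last target. There are 200 camera calls.

## Working session

There is one attempt and no reset: what is moved stays moved. The work goes in short steps, Python scripts to look and compute and a shell command to move; the robot and the scene stay as the last step left them, time stands still between calls to the robot, and variables do not carry over. Pictures are saved under pics/ and viewed, at most 10 in all, crops included, and the job is handed in when it is done.

```bash
mkdir -p pics; cat > h.py <<'E'
import numpy as np,cv2
from rig import env,optics,spotter
def ray(im,uv,z):
    K=np.array(im["intrinsics"]);T=np.array(im["pose"])
    d=np.linalg.inv(K)@[uv[0],uv[1],1]; d=T[:3,:3]@(d*[1,-1,-1]); o=T[:3,3]
    return o+d*(z-o[2])/d[2]
def proj(im,p):
    K=np.array(im["intrinsics"]);T=np.array(im["pose"])
    c=T[:3,:3].T@(np.array(p)-T[:3,3]); c=K@(c*[1,-1,-1]); return c[:2]/c[2]
def save(im,n): cv2.imwrite("pics/"+n,np.array(im["color"])[:,:,::-1])
E
python3 - <<'E'
from h import *
s=env.observe();print({k:np.round(v,3).tolist() for k,v in s.items()})
for n in ["top","scene"]:
    im=optics.get_image(n);save(im,n+"0.png")
    print([k for k in im if k!="color"],np.round(im["pose"],3).tolist(),np.round(im["intrinsics"],1).tolist())
    for q,z in [("foot",.005),("carousel",.03),("lube",.06),("jar",.06)]:
        for r in spotter.look_for(im,q)[:3]:
            uv=np.array(r["at"])*[640,480];print(n,q,round(r["score"],2),uv.round(),ray(im,uv,z).round(3))
E
```

```text
{'time_s': 0.0, 'q': [-83.554, 21.843, 74.386, 0.001, 83.858, -12.336], 'qvel': [-0.041, -0.004, 0.073, -0.1, 0.023, -0.084], 'joint_efforts': [-0.002, -44.847, -23.128, -0.0, 0.005, -0.0], 'position': [0.177, -0.52, 0.231], 'tool_rot': [[0.947, 0.322, -0.0], [0.322, -0.947, 0.002], [0.0, -0.001, -1.0]], 'ft_force': [0.501, 0.309, -0.16], 'wrist_torque': [0.019, -0.032, 0.0], 'gripper_force': 0.0, 'grip_width': 0.086}
['intrinsics', 'pose', 'shot'] [[0.028, 0.999, -0.045, 0.577], [-0.999, 0.027, -0.025, -0.033], [-0.024, 0.046, 0.999, 0.87], [0.0, 0.0, 0.0, 1.0]] [[517.2, 0.0, 317.3], [0.0, 517.2, 242.4], [0.0, 0.0, 1.0]]
top foot 0.69 [272. 270.] [0.568 0.063 0.005]
top carousel 0.91 [273. 266.] [0.574 0.059 0.03 ]
top lube 0.61 [242. 241.] [0.613 0.107 0.06 ]
top jar 0.93 [308. 245.] [0.609 0.003 0.06 ]
top jar 0.64 [450. 211.] [ 0.668 -0.219  0.06 ]
['intrinsics', 'pose', 'shot'] [[0.403, -0.758, 0.514, 0.988], [0.915, 0.341, -0.215, -0.164], [-0.012, 0.557, 0.831, 0.63], [0.0, 0.0, 0.0, 1.0]] [[481.8, 0.0, 321.4], [0.0, 481.8, 231.7], [0.0, 0.0, 1.0]]
scene foot 0.61 [350. 207.] [0.577 0.059 0.005]
scene carousel 0.55 [350. 211.] [0.6   0.046 0.03 ]
scene lube 0.78 [388. 192.] [0.611 0.103 0.06 ]
scene jar 0.84 [189. 317.] [ 0.687 -0.224  0.06 ]
scene jar 0.58 [325. 211.] [0.604 0.003 0.06 ]
```

View pics/top0.png

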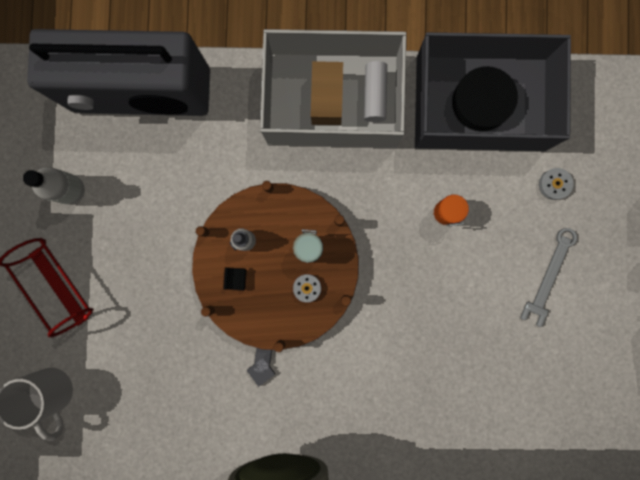

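View pics/scene0.png

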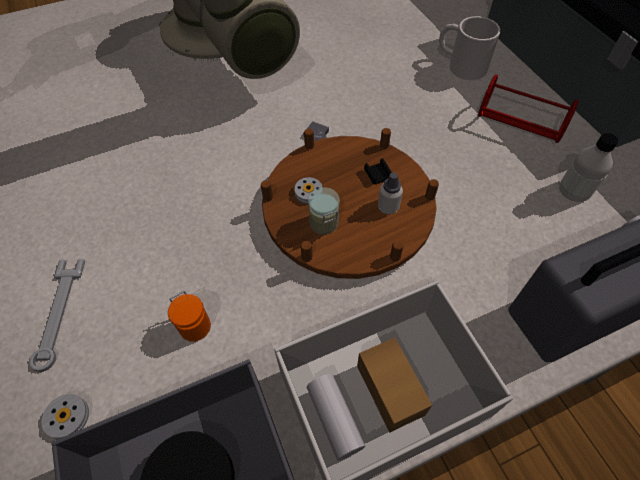

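The views show the disc centre near (276,267) in the top picture, with the pointer tip near (262,375), the lube at (242,240) and the jar at (308,247). The peg tops are at (267,186), (340,222), (347,300), (281,345), (207,311) and (202,231).

```bash
python3 - <<'E'
from h import *
from scipy.optimize import least_squares
im=optics.get_image("top")
P=np.array([ray(im,p,.066)[:2] for p in [(267,186),(340,222),(347,300),(281,345),(207,311),(202,231)]])
def res(v): 
    a=v[2]-np.arange(6)*np.pi/3
    return (P-(v[:2]+.127*np.c_[np.cos(a),np.sin(a)])).ravel()
r=least_squares(res,[.57,.06,0]);print(r.x.round(4),np.degrees(r.x[2]),(r.fun*1000).round(1)); c=r.x[:2]
t=ray(im,(258.5,380),.008)[:2]-c
for n,p,z in [("tip",(260,381),.008),("neck",(265,352),.01),("lube",(242,240),.075),("jar",(308,247),.09)]:
    d=ray(im,p,z)[:2]-c; print(n,d.round(3),np.hypot(*d).round(3),np.degrees(np.arctan2(d[1],d[0])).round(1))
for k in range(6):
    a=r.x[2]+k*np.pi/3; print(k,np.degrees(a).round(1),(c+.127*np.array([np.cos(a),np.sin(a)])).round(3))
c2=np.array(im["color"])[320:400,220:310,::-1]
cv2.imwrite("pics/ptr.png",cv2.resize(c2,None,fx=6,fy=6,interpolation=cv2.INTER_CUBIC))
E
```

```text
[0.5753 0.0538 0.108 ] 6.18891380536975 [-2.   1.1 -4.3  1.4  1.3  1.1  4.  -1.3  1.5 -0.6 -0.4 -1.7]
tip [-0.191  0.023] 0.193 173.1
neck [-0.143  0.016] 0.144 173.6
lube [0.038 0.05 ] 0.062 52.5
jar [ 0.029 -0.053] 0.061 -61.1
0 6.2 [0.702 0.067]
1 66.2 [0.627 0.17 ]
2 126.2 [0.5   0.156]
3 186.2 [0.449 0.04 ]
4 246.2 [ 0.524 -0.062]
5 306.2 [ 0.65  -0.049]
```

View pics/ptr.png

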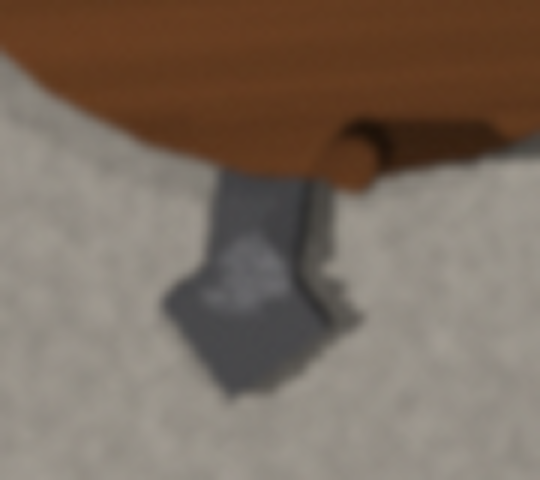

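The pointer neck is at (264,353) and its tip at (259,386), so the front is at a bearing of about 173°. The lube is at about 52°, so the disc needs about +121° (CCW). I'll cage peg 1, at (0.627, 0.170).

```bash
python3 -m crank '[4,1.35,-1.06,0,0, 4,2.7,-2.12,0,0, 4,2.7,-2.12,0,0, 4,2.7,-2.12,0,0, 4,2.7,-2.12,0,0, 4,2.7,-2.12,0,0, 4,2.7,-2.12,0,0, 4,2.7,-2.12,0,0]'
python3 -m crank '[4,2.7,-2.12,0,0, 4,2.7,-2.12,0,0, 4,2.7,-2.12,0,0, 4,2.7,-2.12,0,0, 4,2.7,-2.12,0,0, 4,2.7,-2.12,0,0, 4,2.7,-2.12,0,0, 4,2.7,-2.12,0,0]'
python3 -m crank '[4,2.7,-2.12,0,0, 4,2.7,-2.12,0,0, 4,2.7,-2.12,0,0, 4,2.7,-2.12,0,0, 4,2.7,-2.12,0,0, 4,2.7,-2.12,0,0, 4,2.7,-2.12,0,0, 4,2.7,-2.12,0,0]'
python3 -m crank '[4,1.35,-1.06,0,-0.103, 4,0,0,0,-0.103, 4,0,0,0,-0.103, 4,0,0,0,-0.103, 4,0,0,0,-0.103, 4,0,0,0,-0.103, 4,0,0,0,-0.103, 4,0,0,0,-0.103]'
python3 - <<'E'
from h import *
s=env.observe();p=s["position"];R=np.array(s["tool_rot"]);print(R.round(3).tolist())
print("peg in tool mm",(R.T@(np.array([.627,.170,.05])-p)*1000).round(1))
save(optics.get_image("wrist"),"w1.png")
E
```

```text
time_s: 1.22
position: [0.3182, -0.3035, 0.2315]
tool_rot: [[0.947, 0.322, 0.0], [0.322, -0.947, -0.0], [0.0, 0.0, -1.0]]
ft_force: [1.0, -0.5, -0.4]
grip_width: 0.0399
gripper_force: 0.0
time_s: 1.88
position: [0.4682, -0.0732, 0.2315]
tool_rot: [[0.947, 0.322, 0.0], [0.322, -0.947, -0.0], [0.0, 0.0, -1.0]]
ft_force: [0.4, -0.8, 0.4]
grip_width: 0.0398
gripper_force: 0.0
time_s: 2.55
position: [0.618, 0.157, 0.2313]
tool_rot: [[0.947, 0.322, 0.0], [0.322, -0.947, 0.0], [0.0, -0.0, -1.0]]
ft_force: [-0.2, -0.5, -1.0]
grip_width: 0.0398
gripper_force: 0.0
time_s: 3.22
position: [0.6267, 0.1697, 0.2312]
tool_rot: [[0.402, 0.916, -0.0], [0.916, -0.402, 0.0], [-0.0, -0.0, -1.0]]
ft_force: [0.2, 0.5, -0.3]
grip_width: 0.04
gripper_force: 0.0
[[0.402, 0.916, -0.0], [0.916, -0.402, 0.0], [-0.0, -0.0, -1.0]]
peg in tool mm [4.000e-01 1.000e-01 1.812e+02]
```

View pics/w1.png

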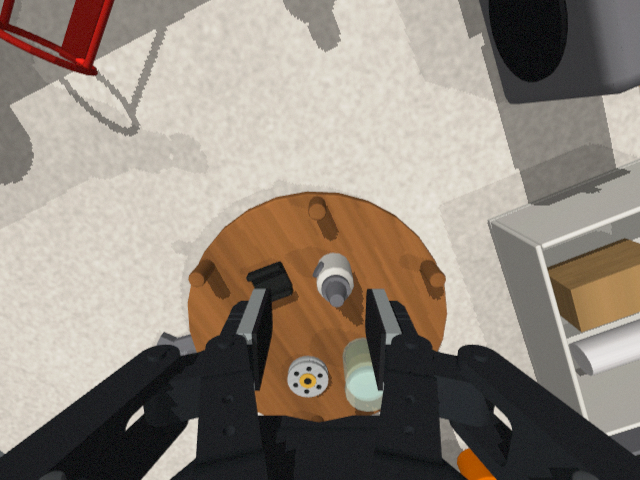

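The wrist view shows peg 1's top at about (318,204), with neighbouring pegs at about (197,270) and (428,266), and the lube at (335,280). I'll check the prediction against this view.

```bash
python3 - <<'E'
from h import *
im=optics.get_image("wrist")
for p in [(.627,.170),(.5,.156),(.702,.067)]: print(proj(im,[*p,.066]).round(),proj(im,[*p,.03]).round())
print(ray(im,(316,203),.066),ray(im,(196,268),.066),ray(im,(427,268),.066))
d=ray(im,(333,270),.06)[:2]-[.575,.054];print(d,np.degrees(np.arctan2(d[1],d[0])))
E
```

```text
[318. 216.] [318. 207.]
[196. 284.] [208. 269.]
[438. 285.] [427. 270.]
[0.62989281 0.18125384 0.066     ] [0.50715236 0.16955117 0.066     ] [0.69776353 0.08716198 0.066     ]
[0.04372955 0.06254473] 55.039818943228966
```

The prediction agrees with the view (top at (318,216), base at (318,207)). Now I lower the gripper over the peg.

```bash
python3 -m crank '[4,0,0,3,0, 4,0,0,3,0, 4,0,0,3,0, 4,0,0,2.5,0, 4,0,0,2.5,0, 4,0,0,2,0, 4,0,0,1.3,0, 4,0,0,1.3,0]'
python3 - <<'E'
from h import *
save(optics.get_image("wrist"),"w2.png")
E
```

```text
time_s: 3.98
position: [0.6265, 0.1696, 0.0441]
tool_rot: [[0.41, 0.912, -0.001], [0.912, -0.41, -0.0], [-0.001, -0.001, -1.0]]
ft_force: [-0.1, -0.0, -0.5]
grip_width: 0.0401
gripper_force: 0.0
```

View pics/w2.png

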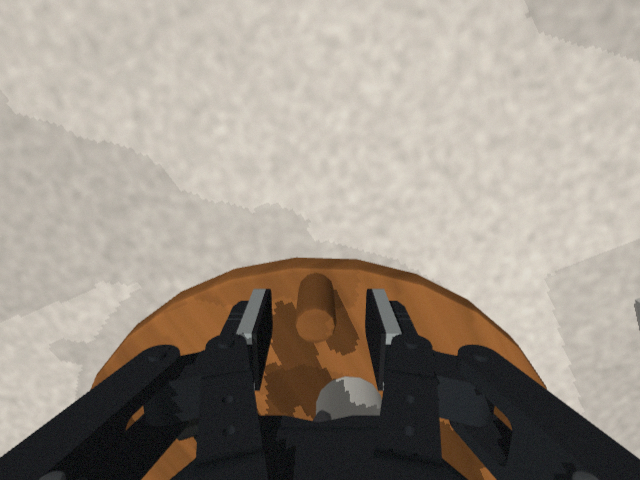

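The peg (top at (316,322)) stands midway between the pads, and the lube is clear behind it. I narrow the cage and start the arc gently.

```bash
python3 -m crank '[2,0,0,0,0, 2,0,0,0,0, 2,0,0,0,0, 2,0,-0.13,0,-0.01, 2,0,-0.25,0,-0.02, 2,-0.01,-0.38,0,-0.03, 2,-0.01,-0.51,0,-0.04, 2,-0.02,-0.63,0,-0.05]' 20
python3 -m crank '[2,-0.02,-0.76,0,-0.06, 2,-0.02,-0.76,0,-0.06, 2,-0.02,-0.76,0,-0.06, 2,-0.02,-0.76,0,-0.06, 2,-0.02,-0.76,0,-0.06, 2,-0.02,-0.76,0,-0.06, 2,-0.02,-0.76,0,-0.06, 2,-0.02,-0.76,0,-0.06]'
python3 - <<'E'
from h import *
im=optics.get_image("top");save(im,"t2.png")
p=env.observe()["position"];d=np.array(p[:2])-[.575,.054];print(np.hypot(*d),np.degrees(np.arctan2(d[1],d[0])))
for q,z in [("lube",.065),("jar",.06)]:
    for r in spotter.look_for(im,q)[:2]:
        uv=np.array(r["at"])*[640,480];print(q,round(r["score"],2),uv.round(),ray(im,uv,z).round(3))
E
```

```text
time_s: 4.7
position: [0.6095, 0.1761, 0.0461]
tool_rot: [[0.263, 0.965, 0.003], [0.965, -0.263, 0.0], [0.001, 0.003, -1.0]]
ft_force: [2.5, -0.1, -0.6]
grip_width: 0.02
gripper_force: 1.1
time_s: 5.37
position: [0.5489, 0.1782, 0.0461]
tool_rot: [[-0.213, 0.977, 0.003], [0.977, 0.213, 0.0], [-0.0, 0.003, -1.0]]
ft_force: [1.8, -0.3, 0.0]
grip_width: 0.0198
gripper_force: 1.0
0.12709614244464695 102.57419410243942
lube 0.56 [232. 260.] [0.581 0.119 0.065]
jar 0.81 [293. 228.] [0.634 0.026 0.06 ]
jar 0.77 [452. 210.] [ 0.67  -0.222  0.06 ]
```

View pics/t2.png

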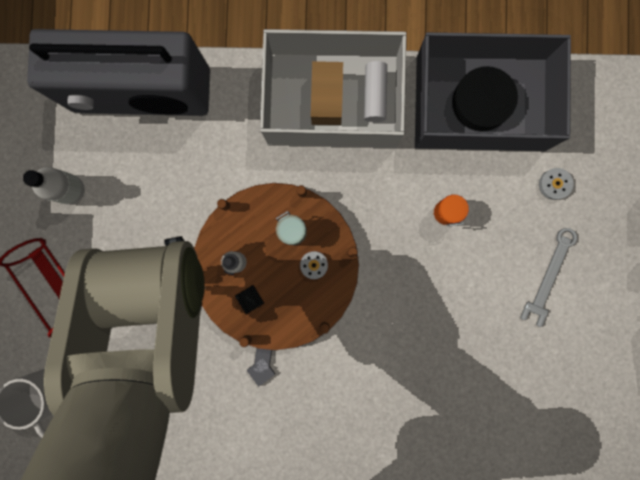

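The disc follows (lube now at (232,262)) and everything is upright. I continue.

```bash
python3 -m crank '[2,-0.02,-0.76,0,-0.06, 2,-0.02,-0.76,0,-0.06, 2,-0.02,-0.76,0,-0.06, 2,-0.02,-0.76,0,-0.06, 2,-0.02,-0.76,0,-0.06, 2,-0.02,-0.76,0,-0.06, 2,-0.02,-0.76,0,-0.06, 2,-0.02,-0.76,0,-0.06]'
python3 -m crank '[2,-0.02,-0.76,0,-0.06, 2,-0.02,-0.76,0,-0.06, 2,-0.02,-0.76,0,-0.06, 2,-0.02,-0.76,0,-0.06, 2,-0.02,-0.76,0,-0.06, 2,-0.02,-0.76,0,-0.06, 2,-0.02,-0.76,0,-0.06, 2,-0.02,-0.76,0,-0.06]'
python3 -m crank '[2,-0.02,-0.76,0,-0.06, 2,-0.02,-0.76,0,-0.06, 2,-0.02,-0.76,0,-0.06, 2,-0.02,-0.76,0,-0.06, 2,-0.02,-0.63,0,-0.05, 2,-0.01,-0.51,0,-0.04, 2,-0.01,-0.38,0,-0.03, 2,0,-0.25,0,-0.02]'
python3 - <<'E'
from h import *
im=optics.get_image("top");save(im,"t3.png")
p=env.observe()["position"];d=np.array(p[:2])-[.575,.054];print(np.hypot(*d),np.degrees(np.arctan2(d[1],d[0])))
for n in ["top","scene","wrist"]:
  im=optics.get_image(n);save(im,n+"3.png")
  for r in spotter.look_for(im,"lube")[:2]:
        uv=np.array(r["at"])*[640,480];d=ray(im,uv,.065)[:2]-[.575,.054];print(n,round(r["score"],2),uv.round(),d.round(3),np.degrees(np.arctan2(d[1],d[0])))
E
```

```text
time_s: 6.18
position: [0.4953, 0.1519, 0.0458]
tool_rot: [[-0.638, 0.77, 0.003], [0.77, 0.638, 0.0], [-0.001, 0.002, -1.0]]
ft_force: [3.0, 0.1, -0.0]
grip_width: 0.0198
gripper_force: 1.0
time_s: 6.85
position: [0.4593, 0.1035, 0.0458]
tool_rot: [[-0.922, 0.388, 0.003], [0.388, 0.922, 0.0], [-0.002, 0.001, -1.0]]
ft_force: [1.4, 0.9, -0.1]
grip_width: 0.0198
gripper_force: 1.0
time_s: 7.52
position: [0.4492, 0.0567, 0.0457]
tool_rot: [[-1.0, 0.021, 0.002], [0.021, 1.0, 0.0], [-0.002, 0.0, -1.0]]
ft_force: [1.2, 1.7, 0.7]
grip_width: 0.0201
gripper_force: 1.0
0.12595516601271725 178.91043622711996
top 0.92 [260. 305.] [-0.061  0.019] 162.5241310367112
scene 0.66 [343. 154.] [-0.058  0.019] 161.76168239320626
scene 0.57 [345. 208.] [ 0.04  -0.024] -31.511329002118803
wrist 0.85 [338. 402.] [-0.093  0.011] 173.047287621369
```

View pics/scene3.png

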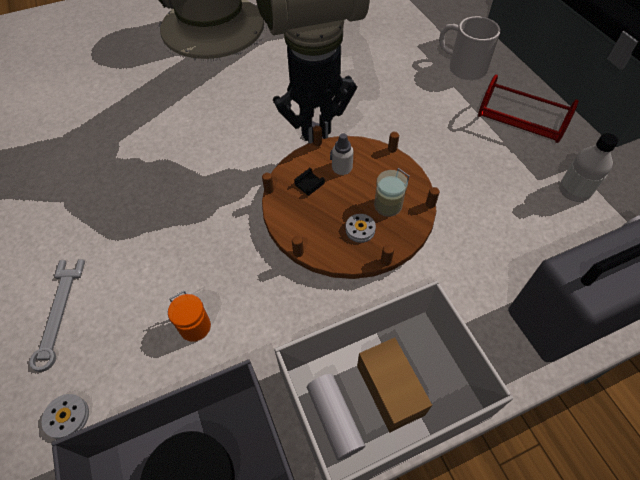

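Everything stands upright, and the lube (343,154) is about 9–10° short. I turn the last 0.16 rad, ending gently.

```bash
python3 -m crank '[2,0,-0.13,0,-0.01, 2,0,-0.25,0,-0.02, 2,-0.01,-0.38,0,-0.03, 2,-0.01,-0.38,0,-0.03, 2,-0.01,-0.38,0,-0.03, 2,0,-0.25,0,-0.02, 2,0,-0.13,0,-0.01, 2,0,-0.13,0,-0.01]'
python3 - <<'E'
from h import *
for n in ["top","scene"]:
  im=optics.get_image(n);save(im,n+"4.png")
  for r in spotter.look_for(im,"lube")[:1]:
        uv=np.array(r["at"])*[640,480]
        for z in (.06,.075):
            d=ray(im,uv,z)[:2]-[.575,.054];a=np.arctan2(d[1],d[0]);print(n,round(r["score"],2),uv.round(),d.round(3),np.degrees(a),"y",np.hypot(*d)*np.sin(np.radians(173)-a))
E
```

```text
time_s: 8.53
position: [0.4496, 0.0368, 0.0453]
tool_rot: [[-0.99, -0.14, 0.0], [-0.14, 0.99, 0.0], [-0.0, 0.0, -1.0]]
ft_force: [1.5, 2.2, 0.3]
grip_width: 0.0201
gripper_force: 1.0
top 0.83 [270. 304.] [-0.061  0.005] 175.27488786686837 y -0.002411822550379397
top 0.83 [270. 304.] [-0.059  0.003] 176.81709716196633 y -0.003960210791093247
scene 0.79 [337. 155.] [-0.065  0.011] 170.34753708257853 y 0.0030570037069292937
scene 0.79 [337. 155.] [-0.053  0.005] 174.52640543049642 y -0.0014062674448764435
```

View pics/top4.png

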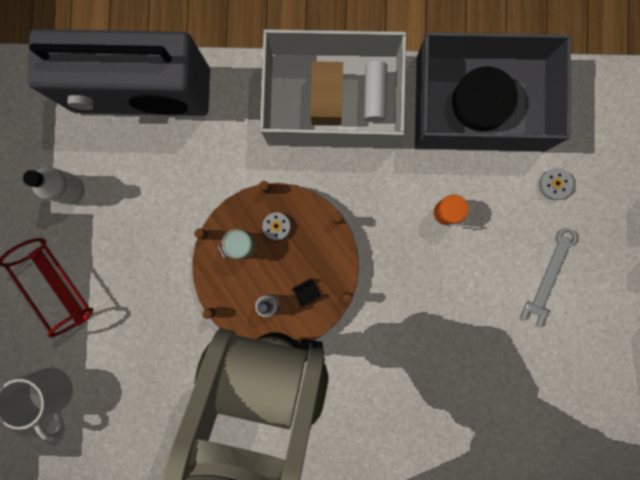

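The lube (267,305) is within about 4 mm of the pointer line. I open the gripper and rise straight up.

```bash
python3 -m crank '[4,0,0,0,0, 4,0,0,0,0, 4,0,0,0,0, 4,0,0,-0.5,0, 4,0,0,-1,0, 4,0,0,-2,0, 4,0,0,-3,0, 4,0,0,-3,0]'
python3 -m crank '[4,0,0,-3,0, 4,0,0,-3,0, 4,1.5,0,0,0, 4,3,0,0,0, 4,3,0,0,0, 4,3,0,0,0, 4,0,0,0,0, 4,0,0,0,0]'
python3 - <<'E'
from h import *
print(np.round(env.observe()["position"],3))
for n in ["top","scene"]:
  im=optics.get_image(n);save(im,n+"5.png")
  for q in ("lube","jar"):
   for r in spotter.look_for(im,q)[:1]:
        uv=np.array(r["at"])*[640,480]
        d=ray(im,uv,.068)[:2]-[.575,.054];a=np.arctan2(d[1],d[0]);print(n,q,round(r["score"],2),uv.round(),d.round(3),np.degrees(a),"y",np.hypot(*d)*np.sin(np.radians(173)-a))
E
```

```text
time_s: 9.4
position: [0.4489, 0.0368, 0.1415]
tool_rot: [[-0.99, -0.14, -0.002], [-0.14, 0.99, 0.0], [0.001, 0.0, -1.0]]
ft_force: [1.7, -0.5, 0.3]
grip_width: 0.0398
gripper_force: 0.0
time_s: 10.07
position: [0.3447, 0.022, 0.2009]
tool_rot: [[-0.99, -0.139, 0.001], [-0.139, 0.99, -0.0], [-0.001, -0.001, -1.0]]
ft_force: [0.6, 0.4, 0.7]
grip_width: 0.0403
gripper_force: 0.0
[0.345 0.022 0.201]
top jar 0.67 [240. 243.] [0.034 0.054] 57.95285802126462 y 0.05788790214168791
scene lube 0.63 [337. 156.] [-0.055  0.008] 171.98766182700214 y 0.0009890053073267138
scene jar 0.92 [390. 186.] [0.032 0.054] 59.67737913360221 y 0.057931805621670183
```

View pics/scene5.png

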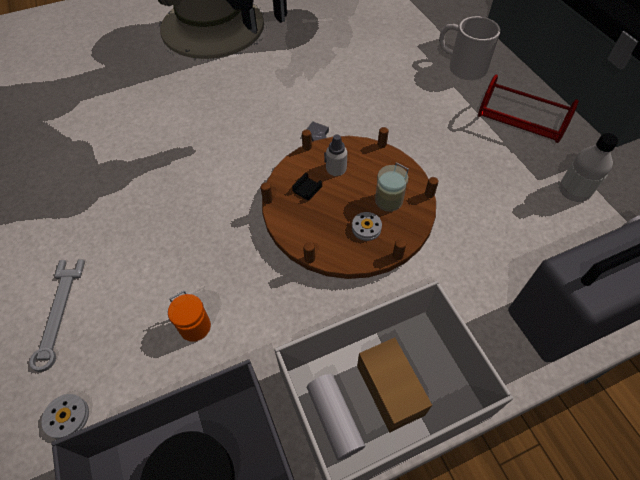

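The lube (337,156) stands in line with the pointer (318,130). The jar (390,187) is upright and the gripper is clear, so I hand in.

```bash
python3 -c "
from rig import env;print(env.close_job())"
```

```text
the job is handed in; nothing more can be done
None
```

The job is handed in (the verdict was not shown): I turned the carousel about 120° by one peg and let go; in the last pictures the lube applicator stands at the front within about 4 mm of the pointer line, with it and the jar upright and never approached by the gripper.

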